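Put four tools back in their fitted holders

ROBOT

A 6-joint arm with a two-finger parallel gripper is mounted at the origin on a cart in front of the work surface, level with it; the furniture and walls round the work are solid. World frame = base frame: x ahead of the robot, y to its left, z up, the work surface at z = 0. Lengths are in m, angles in rad, forces in N, time in s.
With the tool pointing down it reaches from about 0.25 to 0.725 m from the base axis. Payload 4 kg.
Tool frame: the origin (TCP) lies midway between the tips of the shut fingers; the grasp point (between the pads) lies 19 mm behind it; x points along the fingers, y is the direction in which the jaws open and shut, and the axes are right-handed (so a half turn about x gives the same grasp; the last joint's range is limited). The gripper opens to 85 mm and grips with 20 to 120 N. Pads are 22 mm wide; open, the fingers measure 114 mm over their backs; the gripper's body (76 mm by 85 mm) begins 54 mm behind the grasp point. The pads swing forward as they close: fully open they stand 13 mm farther back than shut.
Start: joints at [1.256, 0.241, 0.005, 1.335, 0, 1.571], TCP at [0.155, 0.475, 0.231] pointing down, gripper open.
Joint ranges: [-2.72, 2.72], [-1.05, 1.87], [-1.09, 1.28], [-1.99, 2.15], [-1.42, 1.44], [-3.14, 3.14]. Speed limits (rad/s): [2.79, 2.79, 3.14, 3.14, 3.14, 3.14].

INTERFACE

Orientations are given as a unit quaternion [x, y, z, w].
In Python, from workcell import * gives the robot as it stands.
- The arm moves only by the tool play_rows, never from a script. Its argument "plan" is a list of rows, each a list of 7 numbers: the shift along the tool's x, y, z in mm, then the turn, a rotation vector about the tool's x, y, z in rad, then the closure, from -1 (fully open) to 1 (shut). In form: [[x, y, z, rx, ry, rz, grip], ...]. A call has 1 to 20 rows; each row shifts and turns the commanded pose from where the row before left it, along the tool's axes as they then stand; what a row does not reach is not made up. A row lasts 1/12 s, in which the tool goes at most 41.7 mm and 7.16 degrees, less where a joint would pass 70% of its speed; a pose out of reach is approached as far as the arm can. A call with a gripper value outside its range is refused whole. The fingers move at their own pace and stop on an object; the grip force is fixed at half the most. Time passes only in rows, so rows that do not move let the fingers close. It gives the time, the measured TCP pose, the force and the opening at its end, in the units of the state.
- get_obs(): the state, without advancing time (a new reading comes with each control period).
- camera(name): name is "scene" or "side" or "wrist"; returns a dict with "frame" (400x640x3 uint8, red, green, blue), "depth" (400x640 float32, m along the optical axis (not along the pixel's ray), 0 where there is no reading), "fx", "fy", "cx", "cy" (pixels), "distortion" ([k1, k2, p1, p2, k3] as OpenCV has them; the pictures are not rectified), "camera_from_world" (4x4, takes a point from world to camera coordinates). Camera axes: x right, y up, looking along -z (the intrinsics and any distortion apply to the point x, -y, -z); pixel columns grow to the right and rows downward; lengths in m; the calibration is good to about 2 mm. A picture is of the moment at which its call begins.
- job_done(): hands the job in, once; it reports no verdict.
Trained networks look in a picture, given as the dict that the camera call returned (one of the last four; its "shot" number tells which), for a name from the list of things; names that differ only in an ending like _2 or _b are one class to them, and where a whole thing is asked for, a point or a joint stands for the part that bears it (a point fixed in the world has none). Each returns a list of dicts, best first, with "confidence" (0 to 1); they miss things now and then, are a little off and sometimes report something else, mostly with a low value. They report only what shows in the picture. A call takes as long as a camera call. They do not tell look-alikes from the thing itself.
- search_frame(thing, picture): "centre" ([x, y, z] in m, in world coordinates, good to about 4 mm: the middle of the surface that is visible of it).
- pinpoint(thing, picture): "centre" ([x, y, z] in m, in world coordinates, good to about 4 mm: a listed point, or the origin of a listed thing).
The state is a dict: "clock": time; "joint_pos": joint angles; "joint_vel": joint speeds; "tau": joint torques, N m; "eef_pos": TCP position; "tool_rot": TCP orientation; "ft_force": force on the tool from outside, world axes, zero at the start; "ft_torque": the same for the moment, N m; "grip_width": finger opening in m.
Only numpy, scipy, OpenCV 4.12 (cv2) and the standard library are available. Lean on these libraries where they do the work, as an engineer would, in place of code of your own. Each camera call takes 0.05 s, during which the arm holds its last target. There are 200 camera calls.

TASK

Put the hole saw, the tape measure and the sanding block that stand in the near row in front of the holders, and the orange screwdriver, each into the plywood holder whose recess matches its outline, the same way up as it is now and flat on the floor of the recess, with the screwdriver's handle in the broad end of its holder and its blade along the narrow slot. Leave the oil can and the glue bottle near the holders standing where they are, and let go of everything.

Things in the scene. Friction and masses are not known exactly. Their poses are not given: they have to be found in the camera images.
- hole_saw: red hole saw standing on its teeth, shank up, on the bench: a round cup 54 mm in diameter and 40 mm high, with a steel shank 10 mm thick from 40 to 70 mm height on its axis. Origin: centre of its underside, z up. Grasp it across the cup. It belongs in round_holder. 0.25 kg.
- tape_measure: orange and black tape measure standing upright, 38 mm wide along its x, 85 mm long along its y (from -42 to +42, of which the end -42 to -29 is only the thin yellow tape tongue) and 65 mm high. Origin: centre of its underside, z up. Grasp across its x. Goes in narrow_holder, either way round. 0.24 kg. At rest it leans by about 3 degrees. It is the one that stands among the work near the robot.
- sanding_block: brown sanding block lying flat in the near row (not the one at the bench's far left), a plain slab 60 mm wide along its x, 100 mm long along its y, 30 mm high. Origin: centre of its underside, z up. Grasp across its x. It belongs in broad_holder, either way round. 0.11 kg.
- screwdriver_axis (a point): point on the axis of the orange-handled screwdriver, midway along its 185 mm, about 13 mm above the bench as it lies. y axis: along it, towards the handle's end; x across. Round handle, 28 mm thick, from y = -8 to +92 mm; thin blade, 6 mm, to y = -92, clear of the bench. Grasp at the handle's middle (y = +42) across x, where it balances. It may roll about y. Belongs in driver_holder. 0.105 kg.
- round_holder: holder for the hole saw: board 90x90 mm with a round recess 70 mm in diameter. Origin: centre of its underside, below the recess's centre. All four holders are fixed boards of the same pale plywood with a dark rubber floor, 13 mm high over all: the recess's floor is 6 mm above the holder's underside (its origin) and the rim stands 7 mm above that floor.
- narrow_holder: holder for the tape measure: board 73 mm (x) by 113 mm (y) with a rectangular recess 53 mm (x) by 93 mm (y) at its centre. Origin: centre of its underside. Heights as for round_holder.
- broad_holder: holder for the sanding block: board 94 mm (x) by 134 mm (y) with a rectangular recess 76 mm (x) by 116 mm (y) at its centre. Origin: centre of its underside. Heights as for round_holder.
- driver_holder: holder for the screwdriver: board 62 mm (x) by 218 mm (y) with a recess in the outline of the screwdriver: a broad handle pocket 44 mm wide from y = -16 to +100 mm and a narrow blade slot 14 mm wide from y = -100 to -16. Origin: centre of its underside. Seated, the screwdriver's axis point lies over the origin, about 19 mm above it, both y axes pointing the same way. Heights as for round_holder.
- oil_can: bystander: red oil can with a thin spout, body 70 mm across and 80 mm high, 153 mm with the spout, standing behind the holders in front of the drill press. Origin: underside. Must stay.
- glue_bottle: bystander: cream glue bottle with orange tip, 43x64 mm, 197 mm high, standing behind the holders, nearer than the one by the drill press. Origin: centre of its underside. Must stay.
Mind the look-alikes: they are no part of the job. What is shaped like the hole_saw but turquoise is not meant.

How it is judged:
By the outcome, as a careful person would: the job done as asked, in the order asked, and still so for the second after the job is handed in, with the robot touching nothing.
It also fails if it takes over 99 s, if anything falls off the work surface, if the arm or the gripper's body presses on something with over 40 N, if the wrist force passes 120 N, or if a joint passes its speed limit or range.

## Working session

There is one attempt and no reset: what is moved stays moved. The work goes in short steps, Python scripts to look and compute and a tool call to move; the robot and the scene stay as the last step left them, time stands still between calls to the robot, and variables do not carry over. Pictures are saved under pics/ and viewed, about 12 in all and at most 16, crops included, and the job is handed in when it is done.

Besides the shell and the picture viewer there is one more tool, called after "Emit:" as name([rows], argument=value, ...), one row to a line, values as JSON. play_rows: Moves the arm, as the interface text tells. Its arguments: {"type":"object","properties":{"plan":{"type":"array","items":{"type":"array","items":{"type":"number"}}}},"required":["plan"]}

```bash
ls; mkdir -p pics
cat > h.py <<'E'
from workcell import *
import numpy as np, cv2
from scipy.spatial.transform import Rotation as R
def save(p,n,crop=None,scale=1):
    f=p["frame"][:,:,::-1]
    if crop: f=f[crop[1]:crop[3],crop[0]:crop[2]]
    cv2.imwrite("pics/"+n,cv2.resize(np.ascontiguousarray(f),None,fx=scale,fy=scale,interpolation=cv2.INTER_CUBIC))
def cloud(p):
    K=np.array([[p["fx"],0,p["cx"]],[0,p["fy"],p["cy"]],[0,0,1.]])
    u,v=np.meshgrid(np.arange(640),np.arange(400))
    q=cv2.undistortPoints(np.stack([u,v],-1).reshape(-1,1,2).astype(np.float64),K,np.array(p["distortion"],float)).reshape(400,640,2)
    d=p["depth"]; c=np.stack([q[...,0]*d,-q[...,1]*d,-d,np.ones_like(d)],-1)
    w=c@np.linalg.inv(np.array(p["camera_from_world"])).T
    w[d==0]=np.nan
    return w[...,:3]
def proj(p,X):
    K=np.array([[p["fx"],0,p["cx"]],[0,p["fy"],p["cy"]],[0,0,1.]])
    c=np.array(p["camera_from_world"])@np.append(X,1)
    return cv2.projectPoints(np.array([[c[0],-c[1],-c[2]]]),np.zeros(3),np.zeros(3),K,np.array(p["distortion"],float))[0].ravel()
E
python3 - <<'E'
from h import *
p=camera("scene"); s=camera("side"); w=camera("wrist")
save(p,"scene.png",scale=1.25); save(s,"side.png",scale=1.25); save(w,"w0.png")
for n in "hole_saw tape_measure sanding_block screwdriver_axis round_holder narrow_holder broad_holder driver_holder oil_can glue_bottle".split():
    for nm,q in (("sc",p),("si",s)):
        for r in pinpoint(n,q)[:4]: print(n,nm,np.round(r["centre"],3),round(r["confidence"],2),proj(q,r["centre"]).round())
o=get_obs();print(o["eef_pos"],o["tool_rot"],o["clock"],o["grip_width"])
E
```

```text
pics
hole_saw sc [ 0.441  0.166 -0.004] 0.74 [291. 229.]
hole_saw sc [0.327 0.463 0.002] 0.72 [224. 183.]
hole_saw sc [ 0.619  0.325 -0.   ] 0.71 [325. 186.]
hole_saw sc [ 0.345  0.18  -0.   ] 0.67 [256. 234.]
hole_saw si [ 0.332  0.467 -0.003] 0.97 [237. 169.]
hole_saw si [ 0.444  0.157 -0.001] 0.96 [284. 238.]
hole_saw si [ 0.615  0.325 -0.001] 0.95 [342. 189.]
hole_saw si [ 0.347  0.177 -0.002] 0.78 [243. 237.]
tape_measure sc [ 0.444 -0.072  0.001] 0.61 [332. 288.]
tape_measure sc [ 0.589  0.075 -0.001] 0.52 [356. 234.]
tape_measure si [ 0.445 -0.074 -0.002] 0.77 [294. 318.]
sanding_block sc [ 0.434  0.047 -0.008] 0.81 [307. 259.]
sanding_block si [ 0.437  0.045 -0.002] 0.87 [285. 274.]
screwdriver_axis sc [0.524 0.42  0.012] 0.5 [287. 174.]
screwdriver_axis si [0.522 0.422 0.013] 0.95 [303. 168.]
round_holder sc [ 0.596  0.225 -0.004] 0.62 [333. 205.]
round_holder si [0.596 0.214 0.002] 0.84 [342. 216.]
round_holder si [ 0.722 -0.026 -0.005] 0.51 [420. 285.]
narrow_holder sc [0.699 0.32  0.   ] 0.7 [348. 181.]
narrow_holder sc [0.591 0.074 0.   ] 0.55 [356. 234.]
narrow_holder si [0.588 0.076 0.005] 0.66 [350. 254.]
broad_holder sc [ 0.586 -0.084 -0.002] 0.92 [387. 274.]
broad_holder si [ 0.582 -0.083 -0.   ] 0.92 [362. 313.]
driver_holder sc [0.394 0.301 0.002] 0.69 [260. 205.]
driver_holder si [ 0.395  0.3   -0.   ] 0.86 [261. 203.]
oil_can sc [ 0.721 -0.022  0.   ] 0.84 [417. 242.]
oil_can si [ 0.721 -0.024 -0.003] 0.94 [419. 284.]
glue_bottle sc [0.701 0.32  0.001] 0.7 [349. 181.]
glue_bottle si [0.704 0.32  0.002] 0.77 [374. 186.]
[0.15481455 0.47543964 0.2313253 ] [ 0.11085086  0.69837164 -0.1108198   0.69836102] 1.15 0.08573576118915915
```

View pics/scene.png

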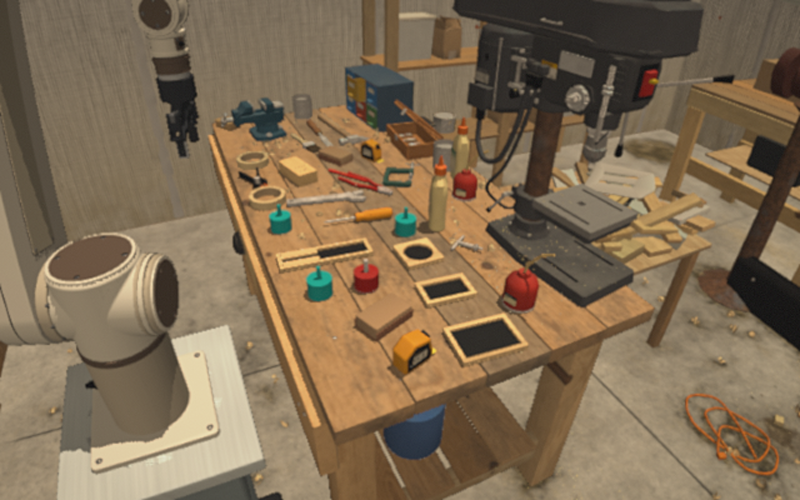

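View pics/side.png

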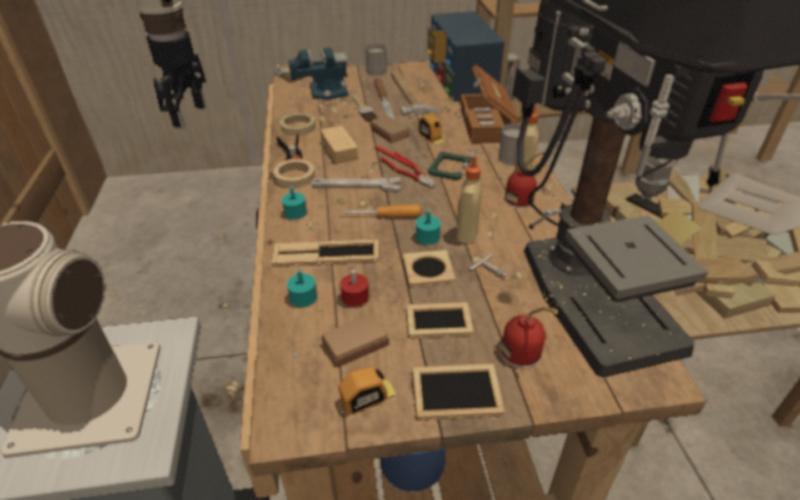

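The red hole saw is at scene px (293,222). Its look-alikes are the turquoise saws at (255,228), (224,178) and (324,178). The tape measure is at (330,282), with a look-alike at (297,120). The sanding block is at (308,252), with look-alikes near (268,125) and (238,136). The only orange screwdriver is at (295,173). The holders are round (334,202), narrow (356,231), broad (388,270) and driver (260,203).

Next I'll get the yaws from depth.

```bash
cat >> h.py <<'E'
def rect(W,c,rad,z0,z1):
    m=(np.hypot(W[...,0]-c[0],W[...,1]-c[1])<rad)&(W[...,2]>z0)&(W[...,2]<z1)
    P=W[m]
    if len(P)<10: return None
    r=cv2.minAreaRect((P[:,:2]*1000).astype(np.float32))
    (cx,cy),(a,b),t=r
    if a>b: t+=90   # t: direction of SHORT side
    return len(P),np.round([cx,cy],1),np.round([min(a,b),max(a,b)],1),"short-side yaw",round((t+90)%180-90,1),"zmed",np.round(np.median(P[:,2])*1000,1)
def go(pos,yaw,o=None):
    """rx turn first (in place), then shift in tool axes, mm. yaw = world direction of jaw axis, deg"""
    o=o or get_obs(); r=R.from_quat(o["tool_rot"]); y=r.as_matrix()[:,1]
    cur=np.degrees(np.arctan2(y[1],y[0])); 
    d=(yaw-cur+90)%180-90
    # tool x is down: +rx turns jaw clockwise seen from above
    rx=-np.radians(d); r2=r*R.from_rotvec([rx,0,0])
    sh=r2.inv().apply(np.array(pos)-o["eef_pos"])*1000
    print("j",np.round(o["joint_pos"],2),"jawyaw",round(cur,1),"tilt",np.round(np.degrees(np.arccos(-r.as_matrix()[2,0])),2),"-> rx",round(rx,3),"alt",round(rx-np.sign(rx)*np.pi,3),"shift",np.round(sh,1))
E
python3 - <<'E'
from h import *
for nm in ("scene","side"):
    W=cloud(camera(nm)); print(nm,"bench z",np.nanmedian(W[...,2][(abs(W[...,0]-.5)<.1)&(abs(W[...,1]-.1)<.15)]))
    for n,c,rad,a,b in [("saw",(.443,.16),.045,.01,.045),("tape",(.445,-.073),.065,.02,.08),("block",(.436,.046),.075,.018,.04),("drv",(.523,.42),.105,.009,.04),
      ("round",(.596,.22),.075,.008,.02),("narrow",(.588,.076),.075,.008,.02),("broad",(.584,-.084),.09,.008,.02),("dh",(.394,.3),.12,.008,.02)]:
        print(n,rect(W,c,rad,a,b))
go((.45,.1,.4),90)
E
```

```text
scene bench z 0.0007845426802794986
saw (370, array([442.1, 162.2]), array([53.4, 54.3]), 'short-side yaw', -16.2, 'zmed', np.float64(39.5))
tape (710, array([436.3, -77. ]), array([39.5, 71.9]), 'short-side yaw', -74.8, 'zmed', np.float64(52.2))
block (846, array([432.8,  43.7]), array([ 64.5, 102.2]), 'short-side yaw', -70.7, 'zmed', np.float64(30.9))
drv (313, array([523.9, 422.4]), array([154.5, 173.1]), 'short-side yaw', 23.8, 'zmed', np.float64(19.0))
round (460, array([595.3, 220.8]), array([91.6, 96.2]), 'short-side yaw', -1.1, 'zmed', np.float64(13.7))
narrow (550, array([588.6,  75.1]), array([ 77.4, 115.1]), 'short-side yaw', 84.1, 'zmed', np.float64(13.2))
broad (752, array([586.4, -83.3]), array([ 97.9, 136.4]), 'short-side yaw', 84.7, 'zmed', np.float64(12.7))
dh (889, array([396.3, 336. ]), array([137.8, 217.7]), 'short-side yaw', 86.2, 'zmed', np.float64(13.7))
side bench z -0.0018978787615504533
saw (449, array([444.6, 157.3]), array([53.5, 54.4]), 'short-side yaw', -33.9, 'zmed', np.float64(36.5))
tape (896, array([438.6, -81.3]), array([38. , 71.4]), 'short-side yaw', -74.3, 'zmed', np.float64(52.4))
block (1082, array([435.2,  40.4]), array([ 63.6, 100.1]), 'short-side yaw', -68.5, 'zmed', np.float64(27.5))
drv (347, array([522. , 429.8]), array([153.5, 160.5]), 'short-side yaw', -68.1, 'zmed', np.float64(17.4))
round (484, array([597.9, 215.5]), array([90.9, 93.9]), 'short-side yaw', -0.8, 'zmed', np.float64(10.5))
narrow (521, array([590.6,  70.9]), array([ 77.4, 113.1]), 'short-side yaw', 84.7, 'zmed', np.float64(10.7))
broad (887, array([587.8, -87.5]), array([ 97.8, 134.3]), 'short-side yaw', 84.5, 'zmed', np.float64(11.1))
dh (732, array([391.1, 297.8]), array([198.3, 199.8]), 'short-side yaw', -53.0, 'zmed', np.float64(10.3))
j [ 1.26  0.24  0.    1.34 -0.    1.57] jawyaw 72.0 tilt 0.0 -> rx -0.315 alt 2.827 shift [-168.7 -375.4  295.2]
```

View pics/w0.png

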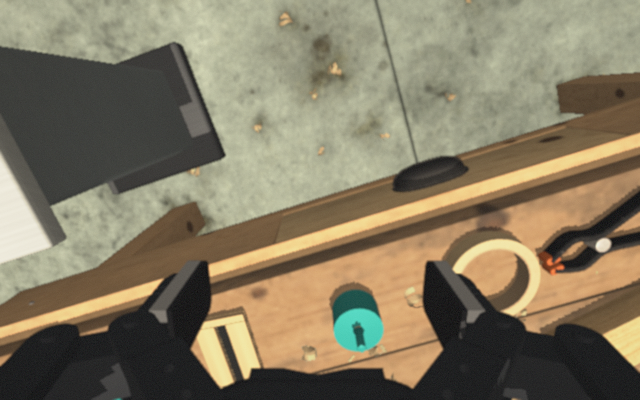

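Run:
```python
from h import *
w=camera("wrist"); o=get_obs(); r=R.from_quat(o["tool_rot"])
T=np.linalg.inv(np.array(w["camera_from_world"]))
print("cam in tool",r.inv().apply(T[:3,3]-o["eef_pos"]),"look",r.inv().apply(-T[:3,2]),"right",r.inv().apply(T[:3,0]),w["fx"],w["fy"])
go((.42,.1,.33),90,o); print(r.as_matrix())
```

```text
cam in tool [-1.42334159e-01  2.29192158e-05 -7.05636137e-02] look [9.59665653e-01 6.71288235e-04 2.81142996e-01] right [-5.08015068e-04  9.99999657e-01 -6.53629633e-04] 360.734364105698 360.734364105698
j [ 1.26  0.24  0.    1.34 -0.    1.57] jawyaw 72.0 tilt 0.0 -> rx -0.315 alt 2.827 shift [ -98.7 -375.4  265.2]
[[ 3.37651463e-05  3.09590102e-01  9.50870111e-01]
 [ 1.44678663e-05  9.50870111e-01 -3.09590103e-01]
 [-9.99999999e-01  2.42104168e-05  2.76271602e-05]]
```

Emit:
play_rows([
  [-4.6,-8,11,-0.105,0,0,-1],
  [-4.6,-18,23,-0.105,0,0,-1],
  [-4.6,-22,23,-0.105,0,0,-1],
  [-4.6,-23,24,0,0,0,-1],
  [-4.6,-23,24,0,0,0,-1],
  [-4.6,-23,24,0,0,0,-1],
  [-4.6,-23,24,0,0,0,-1],
  [-4.6,-23,24,0,0,0,-1],
  [-4.6,-23,24,0,0,0,-1],
  [-4.6,-23,24,0,0,0,-1],
  [-4.6,-23,24,0,0,0,-1],
  [-4.6,-23,24,0,0,0,-1],
  [-4.6,-23,24,0,0,0,-1],
  [-4.6,-23,24,0,0,0,-1],
  [-4.6,-24,24,0,0,0,-1],
  [0,0,0,0,0,0,-1],
  [0,0,0,0,0,0,-1],
])

```text
clock: 2.72
eef_pos: [0.4912, 0.1395, 0.3001]
tool_rot: [0.001, 0.707, -0.001, 0.707]
ft_force: [-0.7, 0.0, -0.2]
grip_width: 0.0855
```

Run:
```python
from h import *
w=camera("wrist"); save(w,"w1.png"); np.savez("w1.npz",W=cloud(w))
W=cloud(w); o=get_obs(); print(o["eef_pos"],o["clock"],"bench",np.nanmedian(W[...,2][(abs(W[...,0]-.5)<.1)&(abs(W[...,1]-.1)<.15)]))
for n,c,rad,a,b in [("saw",(.443,.16),.045,.01,.045),("tape",(.438,-.079),.055,.025,.08),("block",(.436,.044),.075,.018,.04),("drv",(.523,.42),.105,.010,.04),
      ("round",(.596,.22),.07,.008,.02),("narrow",(.588,.076),.075,.008,.02),("broad",(.584,-.084),.09,.008,.02),("dh",(.394,.3),.12,.008,.017)]:
        print(n,rect(W,c,rad,a,b))
for n in "hole_saw tape_measure sanding_block screwdriver_axis round_holder narrow_holder broad_holder driver_holder".split():
    for r in pinpoint(n,w)[:3]: print(n,np.round(r["centre"],3),round(r["confidence"],2))
go((.444,.160,.12),90)
```

```text
[0.49023937 0.14032003 0.29998972] 2.7667 bench 0.3231270274502702
saw (1829, array([444.8, 161.5]), array([51.4, 53.5]), 'short-side yaw', -0.4, 'zmed', np.float64(40.0))
tape (3098, array([438.9, -76.1]), array([38.5, 70.8]), 'short-side yaw', -73.0, 'zmed', np.float64(57.4))
block (5029, array([435.5,  44.5]), array([ 62.2, 101.1]), 'short-side yaw', -68.5, 'zmed', np.float64(29.7))
drv (2492, array([525.5, 421.9]), array([157.4, 176.6]), 'short-side yaw', 23.4, 'zmed', np.float64(21.2))
round (2662, array([597.9, 218.7]), array([90.5, 91.7]), 'short-side yaw', 89.8, 'zmed', np.float64(12.8))
narrow (2102, array([590.5,  73.8]), array([ 73.4, 114.1]), 'short-side yaw', 84.7, 'zmed', np.float64(12.7))
broad (2379, array([588.3, -84.1]), array([ 94.9, 135.6]), 'short-side yaw', 84.5, 'zmed', np.float64(12.7))
dh (5009, array([401.3, 314.3]), array([186.1, 194.4]), 'short-side yaw', 31.5, 'zmed', np.float64(12.6))
hole_saw [0.332 0.467 0.001] 0.93
hole_saw [0.619 0.324 0.004] 0.9
hole_saw [ 0.348  0.174 -0.001] 0.79
tape_measure [ 0.44  -0.07   0.003] 0.75
sanding_block [0.436 0.042 0.001] 0.61
screwdriver_axis [0.525 0.423 0.013] 0.6
round_holder [0.593 0.218 0.003] 0.83
narrow_holder [0.591 0.073 0.001] 0.8
broad_holder [ 0.585 -0.083  0.   ] 0.93
driver_holder [0.397 0.296 0.   ] 0.84
driver_holder [0.435 0.045 0.005] 0.68
j [0.28 0.24 0.19 1.51 0.   0.28] jawyaw 90.1 tilt 0.01 -> rx 0.002 alt -3.14 shift [180.4  18.5 -45.7]
```

View pics/w1.png

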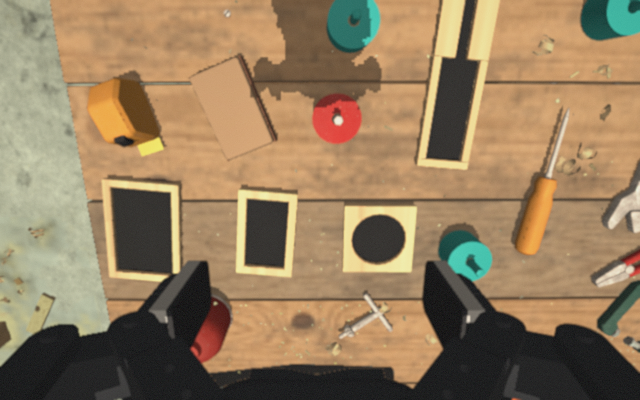

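The w1 picture is a view from above. The red saw is at px (337,118), with turquoise saws at (353,22) and (466,255). The tape is at (122,112) with its tongue towards +x, the block at (233,108), and the holders and screwdriver are clear of each other. I'm choosing the red saw.

Emit:
play_rows([
  [15,2,-4,0,0,0,-1],
  [30,4,-8,0,0,0,-1],
  [30,4,-8.7,0,0,0,-1],
  [30,4,-9,0,0,0,-1],
  [30,4,-9,0,0,0,-1],
  [30,2.7,-7,0,0,0,-1],
  [30,0,0,0,0,0,-1],
  [30,0,0,0,0,0,-1],
  [25,0,0,0,0,0,-1],
  [20,0,0,0,0,0,-1],
  [13,0,0,0,0,0,-1],
  [7,0,0,0,0,0,-1],
  [3,0,0,0,0,0,-1],
  [0,0,0,0,0,0,-1],
  [0,0,0,0,0,0,-1],
])

```text
clock: 4.42
eef_pos: [0.4452, 0.1619, 0.0081]
tool_rot: [0.0, 0.707, 0.0, 0.708]
ft_force: [-0.1, 0.7, -0.9]
grip_width: 0.0855
```

Emit:
play_rows([
  [0,0,0,0,0,0,1],
  [0,0,0,0,0,0,1],
  [0,0,0,0,0,0,1],
  [0,0,0,0,0,0,1],
  [0,0,0,0,0,0,1],
  [0,0,0,0,0,0,1],
  [0,0,0,0,0,0,1],
  [0,0,0,0,0,0,1],
])

```text
clock: 5.08
eef_pos: [0.4452, 0.1617, 0.0086]
tool_rot: [0.0, 0.706, 0.0, 0.708]
ft_force: [-1.5, -0.5, 6.3]
grip_width: 0.0517
```

Emit:
play_rows([
  [-8,0,0,0,0,0,1],
  [-16,0,0,0,0,0,1],
  [-20,0,0,0,0,0,1],
  [-16,0,0,0,0,0,1],
  [0,4,10,0,0,0,1],
  [0,8,22,0,0,0,1],
  [0,11,30,0,0,0,1],
  [0,11,30,0,0,0,1],
  [0,11,30,0,0,0,1],
  [0,8,20,0,0,0,1],
  [0,3.6,10,0,0,0,1],
  [0,0,0,0,0,0,1],
  [0,0,0,0,0,0,1],
])

```text
clock: 6.17
eef_pos: [0.5959, 0.2179, 0.0667]
tool_rot: [-0.0, 0.708, -0.0, 0.706]
ft_force: [-0.2, -0.2, -3.0]
grip_width: 0.0517
```

Run:
```python
from h import *
w=camera("wrist"); save(w,"w2.png"); s=camera("side"); 
o=get_obs(); print(o["eef_pos"],o["grip_width"],o["ft_force"])
for nm in("side","scene"):
    W=cloud(s if nm=="side" else camera(nm)); print(rect(W,(.597,.2185),.05,.045,.098))
    c=W[(np.hypot(W[...,0]-.597,W[...,1]-.2185)<.05)&(W[...,2]>.03)&(W[...,2]<.2)][:,2]; print(c.min() if len(c) else None)
save(s,"s2.png",(240,100,480,300),3)
go((.5975,.2185,.015),90)
```

```text
[0.59496685 0.21755851 0.06687781] 0.05141759729076321 [-0.64934704 -0.27469189 -1.71879255]
(343, array([590.2, 205.8]), array([42.4, 61.5]), 'short-side yaw', 43.1, 'zmed', np.float64(84.7))
0.05558493661830699
(198, array([586.9, 212.9]), array([41.6, 73.4]), 'short-side yaw', 32.3, 'zmed', np.float64(81.2))
0.057461069288770816
j [ 0.35  0.61  0.13  1.1  -0.    0.35] jawyaw 90.0 tilt 0.11 -> rx 0.0 alt -3.141 shift [52.1  1.   2.6]
```

View pics/s2.png

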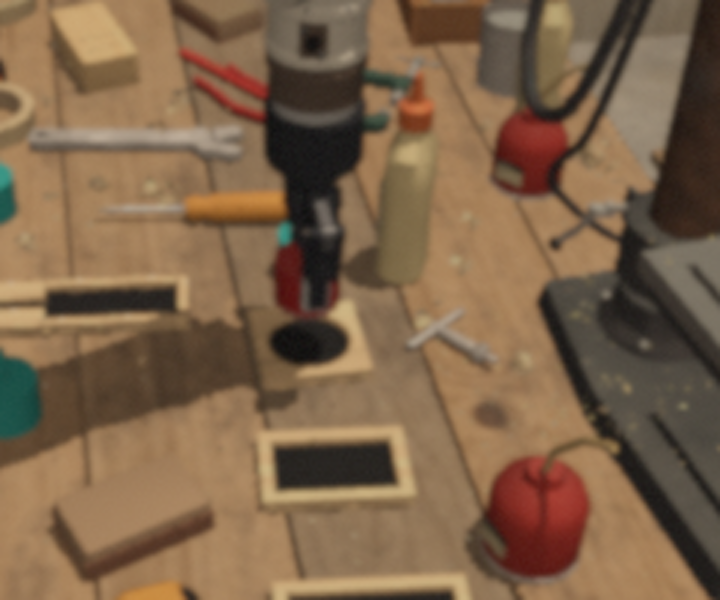

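Holding the red saw over the round holder (side crop shows it at px ~(305,280) above the recess at (310,340)).

Emit:
play_rows([
  [15,0.5,1,0,0,0,1],
  [15,0.5,1,0,0,0,1],
  [10,0,0,0,0,0,1],
  [6,0,0,0,0,0,1],
  [3,0,0,0,0,0,1],
  [2,0,0,0,0,0,1],
  [0,0,0,0,0,0,1],
  [0,0,0,0,0,0,1],
  [0,0,0,0,0,0,1],
])

```text
clock: 7.07
eef_pos: [0.599, 0.2193, 0.0171]
tool_rot: [0.0, 0.707, 0.0, 0.708]
ft_force: [0.2, -0.2, -2.3]
grip_width: 0.0517
```

Emit:
play_rows([
  [1,0,-0.5,0,0,0,1],
  [1,0,0,0,0,0,1],
  [0.5,0,0,0,0,0,1],
  [0,0,0,0,0,0,1],
  [0,0,0,0,0,0,1],
])

```text
clock: 7.48
eef_pos: [0.5983, 0.2193, 0.0147]
tool_rot: [0.0, 0.707, 0.0, 0.707]
ft_force: [-1.2, 0.5, 4.2]
grip_width: 0.0517
```

Emit:
play_rows([
  [0,0,0,0,0,0,-1],
  [0,0,0,0,0,0,-1],
  [0,0,0,0,0,0,-1],
  [0,0,0,0,0,0,-1],
  [0,0,0,0,0,0,-1],
  [-5,0,0,0,0,0,-1],
  [-15,0,0,0,0,0,-1],
  [-25,0,0,0,0,0,-1],
  [-30,0,0,0,0,0,-1],
  [-30,0,0,0,0,0,-1],
  [-15,0,0,0,0,0,-1],
  [0,0,0,0,0,0,-1],
])

```text
clock: 8.48
eef_pos: [0.6009, 0.2202, 0.1396]
tool_rot: [0.001, 0.704, 0.001, 0.71]
ft_force: [0.4, 0.8, 0.7]
grip_width: 0.0854
```

Run:
```python
from h import *
w=camera("wrist"); save(w,"w3.png",(200,0,520,400),1.5); W=cloud(w)
print(rect(W,(.598,.219),.034,.03,.048), rect(W,(.598,.219),.034,.052,.09)); print(get_obs()["grip_width"])
d=np.load("w1.npz")["W"]
f=cv2.cvtColor(cv2.imread("pics/w1.png"),cv2.COLOR_BGR2HSV)
v,u=np.mgrid[:400,:640]
m=(f[...,0]>8)&(f[...,0]<22)&(f[...,1]>190)&(f[...,2]>140)&(u>505)&(u<570)&(v>165)&(v<265)&(d[...,2]>.01)
P=d[m][:,:2]; 
print("handle",m.sum(),cv2.minAreaRect((P*1000).astype(np.float32)))
m=(u>400)&(u<510)&(v<180)&(d[...,2]>.009)&(d[...,2]<.017)&(abs(d[...,0]-.39)<.13); 
from math import degrees
n,l,s,c=cv2.connectedComponentsWithStats(m.astype(np.uint8)); i=1+np.argmax(s[1:,4]); P=d[l==i][:,:2]
print("dh",len(P),cv2.minAreaRect((P*1000).astype(np.float32)),P[:,0].min())
go((.4383,-.0785,.17),106.5)
```

```text
(4573, array([597.3, 219.1]), array([53.6, 53.9]), 'short-side yaw', -1.7, 'zmed', np.float64(45.9)) (323, array([597.1, 219.1]), array([8.6, 9.6]), 'short-side yaw', -65.3, 'zmed', np.float64(74.3))
0.08517918266526406
handle 0 ((0.0, 0.0), (0.0, 0.0), 0.0)
dh 4748 ((411.726318359375, 298.6692199707031), (63.444114685058594, 187.34164428710938), 84.74186706542969) 0.3208159776502586
j [ 0.35  0.56  0.24  1.24 -0.    0.35] jawyaw 90.0 tilt 0.34 -> rx -0.288 alt 2.854 shift [ -34.7 -240.1 -239.2]
```

View pics/w3.png

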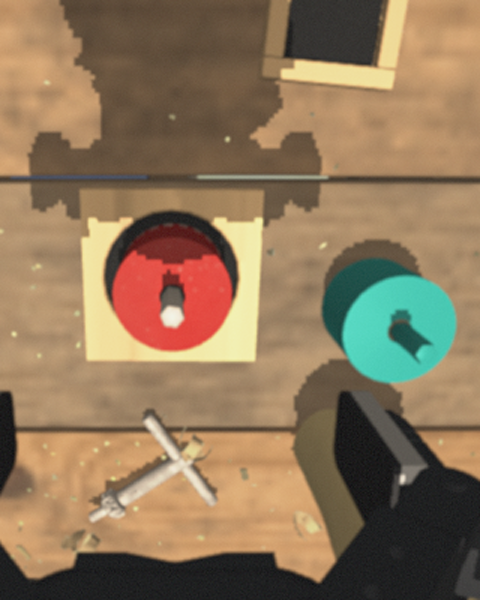

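The hole saw is seated and centred: its top is at z 46 mm, with the red cup inside the recess at crop px (172,285). Next is the tape measure.

Emit:
play_rows([
  [-10,0,0,-0.096,0,0,-1],
  [-12,0,0,-0.096,0,0,-1],
  [-8,0,0,-0.096,0,0,-1],
  [0,-12,-12,0,0,0,-1],
  [0,-22,-22,0,0,0,-1],
  [0,-24,-24,0,0,0,-1],
  [0,-24,-24,0,0,0,-1],
  [0,-24,-24,0,0,0,-1],
  [0,-24,-24,0,0,0,-1],
  [0,-24,-24,0,0,0,-1],
  [0,-24,-24,0,0,0,-1],
  [0,-24,-24,0,0,0,-1],
  [0,-22,-22,0,0,0,-1],
  [0,-12,-12,0,0,0,-1],
  [0,-4,-3,0,0,0,-1],
  [0,0,0,0,0,0,-1],
  [0,0,0,0,0,0,-1],
])

```text
clock: 9.95
eef_pos: [0.4369, -0.0786, 0.1631]
tool_rot: [-0.101, 0.7, 0.102, 0.699]
ft_force: [0.7, 0.5, -0.3]
grip_width: 0.0853
```

Run:
```python
from h import *
w=camera("wrist"); W=cloud(w); save(w,"w4.png")
print(rect(W,(.438,-.078),.055,.03,.08),rect(W,(.438,-.078),.055,.055,.08))
go((.4383,-.0785,.018),106.5)
```

```text
(4422, array([437.9, -77.9]), array([37. , 71.1]), 'short-side yaw', -73.9, 'zmed', np.float64(59.9)) (3335, array([441.1, -77.1]), array([36. , 57.3]), 'short-side yaw', -72.4, 'zmed', np.float64(61.1))
j [-0.18  0.18 -0.26  1.14  0.   -0.47] jawyaw 106.5 tilt 0.05 -> rx 0.001 alt -3.141 shift [145.2  -0.6   1.1]
```

View pics/w4.png

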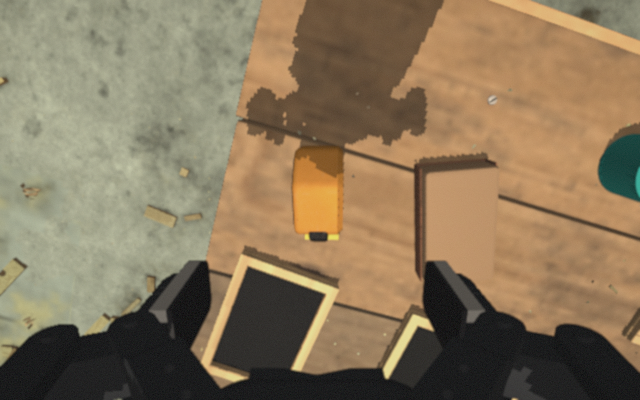

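Tape measure centred under the jaws (px (318,190), tongue toward +x), aligned. Descend and grip.

Emit:
play_rows([
  [15,0,0.5,0,0,0,-1],
  [28,0,0.5,0,0,0,-1],
  [30,0,0,0,0,0,-1],
  [28,0,0,0,0,0,-1],
  [22,0,0,0,0,0,-1],
  [12,0,0,0,0,0,-1],
  [7,0,0,0,0,0,-1],
  [3,0,0,0,0,0,-1],
  [0,0,0,0,0,0,-1],
  [0,0,0,0,0,0,1],
  [0,0,0,0,0,0,1],
  [0,0,0,0,0,0,1],
  [0,0,0,0,0,0,1],
  [0,0,0,0,0,0,1],
  [0,0,0,0,0,0,1],
  [0,0,0,0,0,0,1],
  [0,0,0,0,0,0,1],
  [0,0,0,0,0,0,1],
])

```text
clock: 11.5
eef_pos: [0.4386, -0.0785, 0.0197]
tool_rot: [-0.101, 0.699, 0.102, 0.7]
ft_force: [-0.8, 2.1, 6.4]
grip_width: 0.0353
```

Emit:
play_rows([
  [-8,0,0,0,0,0,1],
  [-16,0,0,0,0,0,1],
  [-16,0,0,0,0,0,1],
  [-10,0,0,0,0,0,1],
  [0,0,0,0,0,0,1],
  [0,0,0,0,0,0,1],
])

```text
clock: 12.0
eef_pos: [0.4382, -0.0788, 0.0692]
tool_rot: [-0.102, 0.699, 0.101, 0.7]
ft_force: [0.3, -0.5, -2.7]
grip_width: 0.0351
```

Run:
```python
from h import *
for nm in("side","scene"):
    q=camera(nm);W=cloud(q); f=cv2.cvtColor(q["frame"],cv2.COLOR_RGB2HSV)
    m=(f[...,0]>8)&(f[...,0]<25)&(f[...,1]>170)&(np.hypot(W[...,0]-.438,W[...,1]+.078)<.07)&(W[...,2]>.03)
    P=W[m]; r=cv2.minAreaRect((P[:,:2]*1000).astype(np.float32)); print(nm,len(P),r,P[:,2].min(),P[:,2].max())
# tape should be at body centre = holder centre + 6.5 mm opposite to tongue
go((.5905-.0065,.0738+.0006,.075),84.6)
```

```text
side 353 ((437.9168395996094, -92.32452392578125), (59.650936126708984, 76.86592102050781), 72.26431274414062) 0.05548223966758625 0.3628016694099035
scene 469 ((442.40380859375, -82.76777648925781), (86.15836334228516, 37.4217529296875), 5.895784854888916) 0.05268760615672352 0.13534126850358064
j [-0.18  0.28 -0.4   0.89 -0.   -0.47] jawyaw 106.5 tilt 0.09 -> rx 0.382 alt -2.759 shift [ -7.1 166.1 131.8]
```

Emit:
play_rows([
  [-6,0,0,0.05,0,0,1],
  [-6,0,0,0.095,0,0,1],
  [0,0,0,0.095,0,0,1],
  [0,0,0,0.092,0,0,1],
  [0,0,0,0.05,0,0,1],
  [0,8,6,0,0,0,1],
  [0,20,16,0,0,0,1],
  [0,25,20,0,0,0,1],
  [0,25,20,0,0,0,1],
  [0,25,20,0,0,0,1],
  [0,25,20,0,0,0,1],
  [0,22,17,0,0,0,1],
  [0,12,9,0,0,0,1],
  [0,4,4,0,0,0,1],
  [0,0,0,0,0,0,1],
  [0,0,0,0,0,0,1],
])

```text
clock: 13.43
eef_pos: [0.5838, 0.0741, 0.0797]
tool_rot: [0.033, 0.707, -0.033, 0.705]
ft_force: [0.5, 0.0, -3.4]
grip_width: 0.0351
```

Run:
```python
from h import *
go((.584,.0744,.026),84.6)
w=camera("wrist"); save(w,"w5.png",(120,100,520,400),1.5)
s=camera("scene"); save(s,"s5.png",(280,130,440,290),3.5)
```

```text
j [ 0.13  0.52  0.01  1.06 -0.    0.22] jawyaw 84.7 tilt 0.16 -> rx 0.001 alt -3.14 shift [53.7  0.4  0.3]
```

View pics/s5.png

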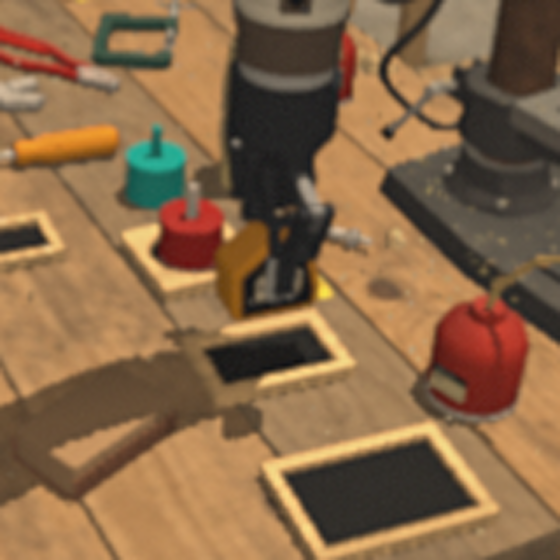

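Tape held upright above the narrow recess (crop (270,270)). Lower it.

Emit:
play_rows([
  [12,0,0,0,0,0,1],
  [16,0,0,0,0,0,1],
  [12,0,0,0,0,0,1],
  [6,0,0,0,0,0,1],
  [3,0,0,0,0,0,1],
  [2,0,0,0,0,0,1],
  [1,0,0,0,0,0,1],
  [0,0,0,0,0,0,1],
  [0,0,0,0,0,0,1],
])

```text
clock: 14.28
eef_pos: [0.5855, 0.0743, 0.0295]
tool_rot: [0.033, 0.706, -0.033, 0.707]
ft_force: [-0.3, 0.5, -2.8]
grip_width: 0.0352
```

Emit:
play_rows([
  [1.5,0,-1,0,0,0,1],
  [1.5,0,0,0,0,0,1],
  [1,0,0,0,0,0,1],
  [0,0,0,0,0,0,1],
  [0,0,0,0,0,0,1],
])

```text
clock: 14.7
eef_pos: [0.5842, 0.0745, 0.0258]
tool_rot: [0.033, 0.706, -0.033, 0.707]
ft_force: [-1.5, -0.6, 5.9]
grip_width: 0.0353
```

Emit:
play_rows([
  [0,0,0,0,0,0,-1],
  [0,0,0,0,0,0,-1],
  [0,0,0,0,0,0,-1],
  [0,0,0,0,0,0,-1],
  [0,0,0,0,0,0,-1],
  [-5,0,0,0,0,0,-1],
  [-15,0,0,0,0,0,-1],
  [-25,0,0,0,0,0,-1],
  [-30,0,0,0,0,0,-1],
  [-30,0,0,0,0,0,-1],
  [-15,0,0,0,0,0,-1],
  [0,0,0,0,0,0,-1],
])

```text
clock: 15.7
eef_pos: [0.587, 0.0748, 0.1501]
tool_rot: [0.034, 0.703, -0.033, 0.71]
ft_force: [0.9, -0.0, 1.4]
grip_width: 0.085
```

Run:
```python
from h import *
w=camera("wrist"); W=cloud(w); save(w,"w6.png",(120,0,520,400),1.5)
print("tape",rect(W,(.584,.074),.048,.03,.1),"holder",rect(W,(.59,.074),.075,.009,.016),"block",rect(W,(.435,.0435),.075,.018,.04))
W=cloud(camera("scene")); print("tape sc",rect(W,(.584,.074),.048,.03,.1))
go((.4353,.0435,.09),111)
```

```text
tape (5231, array([582.9,  71.1]), array([37.6, 71.3]), 'short-side yaw', 82.9, 'zmed', np.float64(65.9)) holder (5163, array([590.9,  73.9]), array([ 73.3, 112.5]), 'short-side yaw', 84.7, 'zmed', np.float64(12.7)) block (4608, array([460.9,  54.2]), array([47.9, 62.8]), 'short-side yaw', 21.1, 'zmed', np.float64(29.4))
tape sc (495, array([579.5,  69.9]), array([35.5, 70.9]), 'short-side yaw', 80.6, 'zmed', np.float64(57.2))
j [ 0.13  0.46  0.1   1.2  -0.    0.22] jawyaw 84.6 tilt 0.1 -> rx -0.46 alt 2.681 shift [  55.2   24.6 -150.3]
```

View pics/w6.png

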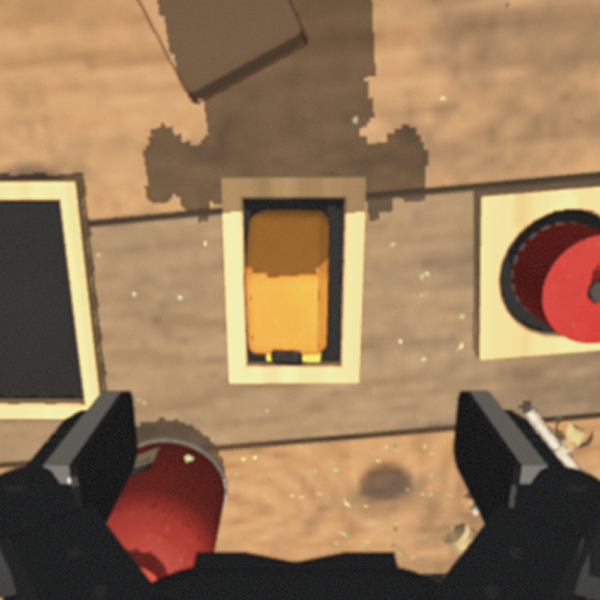

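Tape sits inside the recess (crop (288,285)), about 6 mm higher than before and with its slight natural lean. Next is the block.

Emit:
play_rows([
  [0,0,0,-0.07,0,0,-1],
  [0,0,0,-0.11,0,0,-1],
  [0,0,0,-0.11,0,0,-1],
  [0,0,0,-0.1,0,0,-1],
  [0,0,0,-0.07,0,0,-1],
  [0,2,-12,0,0,0,-1],
  [0,4,-25,0,0,0,-1],
  [8,5,-30,0,0,0,-1],
  [15,5,-30,0,0,0,-1],
  [15,4,-26,0,0,0,-1],
  [12,3,-18,0,0,0,-1],
  [5,1.6,-9.3,0,0,0,-1],
  [0,0,0,0,0,0,-1],
  [0,0,0,0,0,0,-1],
])

```text
clock: 16.97
eef_pos: [0.4336, 0.0434, 0.0887]
tool_rot: [-0.129, 0.696, 0.129, 0.694]
ft_force: [1.3, 0.0, 0.1]
grip_width: 0.085
```

Run:
```python
from h import *
w=camera("wrist"); W=cloud(w)
print("block",rect(W,(.435,.0435),.075,.018,.04))
go((.4353,.0435,.004),111)
```

```text
block (16008, array([435.3,  44.3]), array([ 62.8, 101.7]), 'short-side yaw', -68.7, 'zmed', np.float64(29.7))
j [ 0.1   0.24 -0.39  0.94  0.   -0.27] jawyaw 111.0 tilt 0.02 -> rx -0.0 alt 3.141 shift [85.4 -0.1  0.1]
```

Emit:
play_rows([
  [10,0,0,0,0,0,-1],
  [20,0.5,0,0,0,0,-1],
  [22,0,0,0,0,0,-1],
  [15,0,0,0,0,0,-1],
  [10,0,0,0,0,0,-1],
  [5,0,0,0,0,0,-1],
  [3,0,0,0,0,0,-1],
  [0,0,0,0,0,0,-1],
  [0,0,0,0,0,0,1],
  [0,0,0,0,0,0,1],
  [0,0,0,0,0,0,1],
  [0,0,0,0,0,0,1],
  [0,0,0,0,0,0,1],
  [0,0,0,0,0,0,1],
  [0,0,0,0,0,0,1],
  [0,0,0,0,0,0,1],
])

```text
clock: 18.35
eef_pos: [0.4358, 0.0441, 0.0059]
tool_rot: [-0.129, 0.694, 0.129, 0.696]
ft_force: [-0.2, 0.6, 5.3]
grip_width: 0.0585
```

Emit:
play_rows([
  [-8,0,0,0,0,0,1],
  [-16,0,0,0,0,0,1],
  [-20,0,0,0,0,0,1],
  [-20,0,0,0,0,0,1],
  [-20,0,0,0,0,0,1],
  [-16,0,0,0,0,0,1],
  [0,0,0,0,0,0,1],
  [0,0,0,0,0,0,1],
])

```text
clock: 19.02
eef_pos: [0.4352, 0.044, 0.1055]
tool_rot: [-0.129, 0.694, 0.129, 0.696]
ft_force: [0.6, -0.9, -0.6]
grip_width: 0.0585
```

Run:
```python
from h import *
go((.588,-.0845,.1),84.6)
W=cloud(camera("scene")); print(rect(W,(.435,.0435),.075,.09,.135))
```

```text
j [ 0.1   0.22 -0.37  0.98 -0.   -0.27] jawyaw 111.0 tilt 0.13 -> rx 0.46 alt -2.681 shift [   5.8 -113.6  164.2]
(958, array([432.2,  45.1]), array([ 88.1, 102.2]), 'short-side yaw', -67.6, 'zmed', np.float64(129.2))
```

Emit:
play_rows([
  [0,0,0,0.07,0,0,1],
  [0,0,0,0.11,0,0,1],
  [0,0,0,0.11,0,0,1],
  [0,0,0,0.1,0,0,1],
  [0,0,0,0.07,0,0,1],
  [0,-6,9,0,0,0,1],
  [0,-15,21,0,0,0,1],
  [0,-19,27,0,0,0,1],
  [0,-19,27,0,0,0,1],
  [0,-19,27,0,0,0,1],
  [0,-17,25,0,0,0,1],
  [5,-11,16,0,0,0,1],
  [10,-6,9,0,0,0,1],
  [15,-2,3,0,0,0,1],
  [15,0,0,0,0,0,1],
  [10,0,0,0,0,0,1],
  [5,0,0,0,0,0,1],
  [0,0,0,0,0,0,1],
  [0,0,0,0,0,0,1],
])

```text
clock: 20.65
eef_pos: [0.587, -0.0849, 0.0445]
tool_rot: [0.033, 0.707, -0.033, 0.706]
ft_force: [-0.6, -0.2, -1.3]
grip_width: 0.0585
```

Run:
```python
from h import *
go((.588,-.0845,.0125),84.6)
w=camera("wrist"); W=cloud(w); print("holder",rect(W,(.588,-.084),.09,.009,.018),"block",rect(W,(.588,-.084),.075,.05,.085))
```

```text
j [-0.14  0.56 -0.02  0.99 -0.   -0.05] jawyaw 84.7 tilt 0.05 -> rx 0.001 alt -3.14 shift [32.   0.5  1. ]
holder (7015, array([588.2, -84.5]), array([ 94.8, 134.2]), 'short-side yaw', 84.7, 'zmed', np.float64(12.8)) block (38698, array([581.2, -84.4]), array([86.9, 90.6]), 'short-side yaw', 85.1, 'zmed', np.float64(68.3))
```

Emit:
play_rows([
  [8,0,0.5,0,0,0,1],
  [9,0.5,0,0,0,0,1],
  [6,0,0,0,0,0,1],
  [4,0,0,0,0,0,1],
  [2,0,0,0,0,0,1],
  [1.5,0,0,0,0,0,1],
  [1,0,0,0,0,0,1],
  [0,0,0,0,0,0,1],
  [0,0,0,0,0,0,1],
])

```text
clock: 21.45
eef_pos: [0.588, -0.0845, 0.0135]
tool_rot: [0.033, 0.706, -0.033, 0.706]
ft_force: [0.3, -0.5, -3.2]
grip_width: 0.059
```

Emit:
play_rows([
  [1,0,0,0,0,0,1],
  [1,0,0,0,0,0,1],
  [0.5,0,0,0,0,0,1],
  [0,0,0,0,0,0,1],
  [0,0,0,0,0,0,1],
])

```text
clock: 21.87
eef_pos: [0.5882, -0.0845, 0.012]
tool_rot: [0.033, 0.706, -0.033, 0.707]
ft_force: [-1.9, 0.6, 4.5]
grip_width: 0.0589
```

Emit:
play_rows([
  [0,0,0,0,0,0,-1],
  [0,0,0,0,0,0,-1],
  [0,0,0,0,0,0,-1],
  [0,0,0,0,0,0,-1],
  [-5,0,0,0,0,0,-1],
  [-15,0,0,0,0,0,-1],
  [-30,0,0,0,0,0,-1],
  [-35,0,0,0,0,0,-1],
  [-35,0,0,0,0,0,-1],
  [-35,0,0,0,0,0,-1],
  [-15,0,0,0,0,0,-1],
  [0,0,0,0,0,0,-1],
])

```text
clock: 22.87
eef_pos: [0.5908, -0.0849, 0.1868]
tool_rot: [0.033, 0.703, -0.034, 0.71]
ft_force: [-0.1, -0.0, -0.6]
grip_width: 0.0857
```

Run:
```python
from h import *
w=camera("wrist"); W=cloud(w)
print("block",rect(W,(.588,-.084),.075,.025,.045))
d=np.load("w1.npz")["W"]; f=cv2.imread("pics/w1.png"); print("px",f[215,537],d[215,537],d[130,560])
v,u=np.mgrid[:400,:640]
m=(u>505)&(u<565)&(v>165)&(v<265)&(d[...,2]>.012)&(d[...,2]<.04)
print("handle",rect(np.where(m[...,None],d,np.nan),(.54,.42),.2,.012,.04),m.sum())
h=cv2.cvtColor(f,cv2.COLOR_BGR2HSV); print(h[215,537])
go((.50,.33,.20),84.6)
```

```text
block (8339, array([588.2, -84.5]), array([ 62.4, 100.2]), 'short-side yaw', 84.9, 'zmed', np.float64(35.6))
px [ 69 152 230] [0.56172147 0.41066769 0.02474201] [0.45977679 0.42959282 0.01083338]
handle (1853, array([559.1, 415.5]), array([ 28.5, 115.3]), 'short-side yaw', 78.3, 'zmed', np.float64(23.6)) 1853
[ 15 178 230]
j [-0.14  0.45  0.18  1.29 -0.   -0.05] jawyaw 84.6 tilt 0.35 -> rx 0.0 alt -3.141 shift [ -17.1  404.4 -128. ]
```

The block is seated: its top is at 35.6 mm and it is centred at (588.2, -84.5). Now to the screwdriver.

Emit:
play_rows([
  [0,10,-2,0,0,0,-1],
  [0,24,-5,0,0,0,-1],
  [0,34,-7,0,0,0,-1],
  [0,36,-7,0,0,0,-1],
  [0,36,-7,0,0,0,-1],
  [0,36,-7,0,0,0,-1],
  [0,36,-7,0,0,0,-1],
  [0,36,-7,0,0,0,-1],
  [0,36,-7,0,0,0,-1],
  [0,36,-7,0,0,0,-1],
  [0,36,-7,0,0,0,-1],
  [0,36,-7,0,0,0,-1],
  [0,36,-7,0,0,0,-1],
  [0,34,-6,0,0,0,-1],
  [0,20,-2,0.06,0,0,-1],
  [0,9,0,0.05,0,0,-1],
  [0,0,0,0,0,0,-1],
  [0,0,0,0,0,0,-1],
])

```text
clock: 24.42
eef_pos: [0.5411, 0.413, 0.178]
tool_rot: [0.07, 0.705, -0.072, 0.702]
ft_force: [-0.6, -0.3, -0.0]
grip_width: 0.0854
```

```bash
cat > drv.py <<'E'
from h import *
w=camera("wrist"); W=cloud(w); save(w,"w%d.png"%w["shot"])
h=cv2.cvtColor(w["frame"],cv2.COLOR_RGB2HSV)
m=(h[...,0]>10)&(h[...,0]<20)&(h[...,1]>165)&(h[...,2]>110)
for cond in (.005,):
    k=m&(np.hypot(W[...,0]-.56,W[...,1]-.413)<.1)&(W[...,2]>cond)
    n,l,s,c=cv2.connectedComponentsWithStats(k.astype(np.uint8)); k=l==1+np.argmax(s[1:,4])
    print("handle",rect(np.where(k[...,None],W,np.nan),(.56,.413),.1,cond,.06))
for r in pinpoint("screwdriver_axis",w)[:2]: print(np.round(r["centre"],4),r["confidence"])
n=(abs(W[...,2]-.0127)<.004)&(abs(W[...,0]-.394)<.13)&(abs(W[...,1]-.298)<.06)
c,l,s,_=cv2.connectedComponentsWithStats(n.astype(np.uint8)); n=l==1+np.argmax(s[1:,4])
print("dh",rect(np.where(n[...,None],W,np.nan),(.394,.298),.2,0,.03)); print(w["shot"])
go((.565,.4135,.1),78.3)
E
python3 drv.py
```

```text
handle (2946, array([565.7, 415.8]), array([26.7, 97.9]), 'short-side yaw', 81.8, 'zmed', np.float64(24.4))
[0.5224 0.4235 0.014 ] 0.94
dh (5119, array([437. , 296.9]), array([ 63.3, 136.4]), 'short-side yaw', 85.2, 'zmed', np.float64(12.5))
23
j [ 0.65  0.64  0.48  1.42 -0.    0.85] jawyaw 78.3 tilt 0.17 -> rx 0.001 alt -3.141 shift [79.3  6.5 22.3]
```

View pics/w23.png

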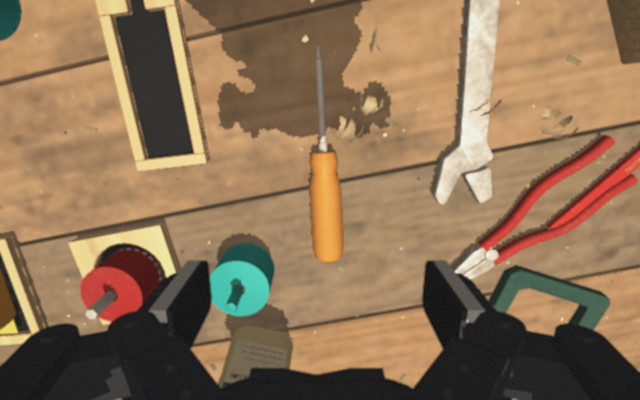

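Screwdriver lies clear (handle (325,205), blade tip (318,47)). Refine its axis angle.

Run:
```python
from h import *
w=camera("wrist"); K=np.array([[w["fx"],0,w["cx"]],[0,w["fy"],w["cy"]],[0,0,1.]])
T=np.linalg.inv(np.array(w["camera_from_world"]))
def hit(u,v,z):
    q=cv2.undistortPoints(np.array([[[u,v]]],float),K,np.array(w["distortion"],float)).ravel()
    d=T[:3,:3]@np.array([q[0],-q[1],-1]); o=T[:3,3]; return o+d*(z-o[2])/d[2]
a,b,c=hit(318,47,.013),hit(327,261,.013),hit(323,152,.013)
print(a,b,c,np.degrees(np.arctan2(*(b-a)[1::-1])),np.linalg.norm(b-a))
go((.5657,.4155,.009),80)
```

```text
[0.43640715 0.43453406 0.013     ] [0.62060805 0.4055038  0.013     ] [0.51944753 0.42194063 0.013     ] -8.956210482769558 0.1864744709158814
j [ 0.65  0.64  0.48  1.42 -0.    0.85] jawyaw 78.3 tilt 0.11 -> rx -0.03 alt 3.112 shift [171.    8.1  22.5]
```

Emit:
play_rows([
  [10,1,4,-0.047,0,0,-1],
  [24,2,8,0,0,0,-1],
  [30,2,8,0,0,0,-1],
  [32,2,4,0,0,0,-1],
  [30,0,0,0,0,0,-1],
  [20,0,0,0,0,0,-1],
  [12,0,0,0,0,0,-1],
  [8,0,0,0,0,0,-1],
  [4,0,0,0,0,0,-1],
  [0,0,0,0,0,0,-1],
  [0,0,0,0,0,0,-1],
])

```text
clock: 25.48
eef_pos: [0.5685, 0.4164, 0.0125]
tool_rot: [0.056, 0.704, -0.055, 0.706]
ft_force: [-0.5, 0.2, 0.8]
grip_width: 0.0852
```

Emit:
play_rows([
  [0,0,0,0,0,0,1],
  [0,0,0,0,0,0,1],
  [0,0,0,0,0,0,1],
  [0,0,0,0,0,0,1],
  [0,0,0,0,0,0,1],
  [0,0,0,0,0,0,1],
  [0,0,0,0,0,0,1],
  [0,0,0,0,0,0,1],
  [0,0,0,0,0,0,1],
  [0,0,0,0,0,0,1],
])

```text
clock: 26.32
eef_pos: [0.5679, 0.4163, 0.0116]
tool_rot: [0.056, 0.705, -0.055, 0.705]
ft_force: [-0.9, 0.0, 5.6]
grip_width: 0.0248
```

Grip is too near the handle's top half; reopen, lower 4 mm, regrip.

Emit:
play_rows([
  [0,0,0,0,0,0,-1],
  [0,0,0,0,0,0,-1],
  [0,0,0,0,0,0,-1],
  [0,0,0,0,0,0,-1],
  [2,0,0,0,0,0,-1],
  [2,0,0,0,0,0,-1],
  [0,0,0,0,0,0,-1],
  [0,0,0,0,0,0,1],
  [0,0,0,0,0,0,1],
  [0,0,0,0,0,0,1],
  [0,0,0,0,0,0,1],
  [0,0,0,0,0,0,1],
  [0,0,0,0,0,0,1],
  [0,0,0,0,0,0,1],
  [0,0,0,0,0,0,1],
  [0,0,0,0,0,0,1],
  [0,0,0,0,0,0,1],
])

```text
clock: 27.73
eef_pos: [0.5678, 0.4162, 0.0073]
tool_rot: [0.056, 0.705, -0.055, 0.705]
ft_force: [0.3, -0.8, 2.9]
grip_width: 0.0258
```

Emit:
play_rows([
  [-6,0,0,0,0,0,1],
  [-14,0,0,0,0,0,1],
  [-20,0,0,0,0,0,1],
  [-20,0,0,0,0,0,1],
  [-20,0,0,0,0,0,1],
  [-20,0,0,0,0,0,1],
  [-10,0,0,0,0,0,1],
  [0,0,0,0,0,0,1],
  [0,0,0,0,0,0,1],
])

```text
clock: 28.48
eef_pos: [0.5675, 0.4159, 0.1167]
tool_rot: [0.055, 0.705, -0.055, 0.705]
ft_force: [-0.3, 1.6, -2.2]
grip_width: 0.0256
```

Run:
```python
from h import *
go((.4382,.2965,.118),84.8)
w=camera("wrist"); save(w,"w9.png"); W=cloud(w); o=get_obs(); c=o["eef_pos"]; print(w["shot"],c,o["grip_width"])
K=np.array([[w["fx"],0,w["cx"]],[0,w["fy"],w["cy"]],[0,0,1.]])
```

```text
j [ 0.63  0.71  0.46  1.31 -0.    0.79] jawyaw 81.0 tilt 0.01 -> rx -0.066 alt 3.076 shift [  -1.4 -130.7 -118. ]
25 [0.56688756 0.41549113 0.11536635] 0.025716527889235098
```

View pics/w9.png

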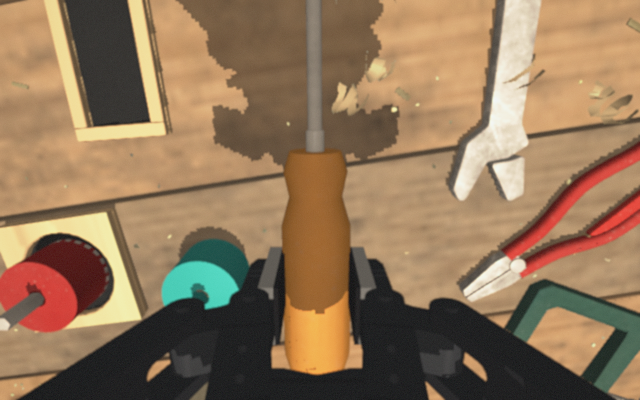

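Screwdriver held straight along the tool axis. Measure where it sits in the grip.

Run:
```python
from h import *
w=camera("wrist"); W=cloud(w); o=get_obs(); r=R.from_quat(o["tool_rot"])
L=r.inv().apply((W-o["eef_pos"]).reshape(-1,3)).reshape(W.shape)*1000
for v in (20,80,120,148,153,156,165,180,200,230):
    row=L[v,285:350]; k=row[:,0]<60
    k=k&(row[:,0]>-60); print(v, k.sum(), np.round(np.nanmean(row[k],0),1) if k.any() else "", np.round(row[k][:,0].min(),1) if k.any() else "")
```

```text
20 16 [ -6.6  -0.8 -95.4] -8.1
80 14 [ -7.2  -0.7 -75.6] -8.9
120 13 [ -7.5  -0.6 -61.6] -8.7
148 39 [ -3.3   0.1 -50.7] -9.8
153 54 [-12.8  -0.5 -50.2] -15.6
156 55 [-13.6  -0.6 -49.3] -16.3
165 61 [-14.4  -0.3 -46.1] -17.6
180 60 [-15.6  -0.3 -40.9] -19.1
200 56 [-13.9  -0.1 -32.9] -17.6
230 65 [-16.8   0.5 -22. ] -19.2
```

Emit:
play_rows([
  [0,-8,-7,-0.033,0,0,1],
  [0,-18,-16.5,-0.033,0,0,1],
  [0,-24,-22,0,0,0,1],
  [0,-25,-22.5,0,0,0,1],
  [0,-25,-22,0,0,0,1],
  [0,-18,-16,0,0,0,1],
  [5,-9,-8,0,0,0,1],
  [15,-3.7,-4,0,0,0,1],
  [22,0,0,0,0,0,1],
  [18,0,0,0,0,0,1],
  [10,0,0,0,0,0,1],
  [5,0,0,0,0,0,1],
  [0,0,0,0,0,0,1],
  [0,0,0,0,0,0,1],
])

```text
clock: 29.75
eef_pos: [0.4372, 0.2977, 0.0417]
tool_rot: [0.032, 0.707, -0.032, 0.706]
ft_force: [-1.0, 0.4, -1.5]
grip_width: 0.0258
```

Run:
```python
from h import *
w=camera("wrist"); W=cloud(w); save(w,"w10.png",(120,0,520,400),1.5)
n=(abs(W[...,2]-.0127)<.003)&(abs(W[...,0]-.394)<.13)&(abs(W[...,1]-.298)<.06)
print("dh",rect(np.where(n[...,None],W,np.nan),(.394,.298),.2,0,.03))
go((.4382,.2965,.014),84.8)
```

```text
dh (18393, array([415.8, 298.7]), array([ 62.6, 178.1]), 'short-side yaw', 85.2, 'zmed', np.float64(12.7))
j [ 0.6   0.46 -0.21  0.9  -0.    0.69] jawyaw 84.8 tilt 0.06 -> rx -0.0 alt 3.142 shift [28.3 -1.5  0.6]
```

View pics/w10.png

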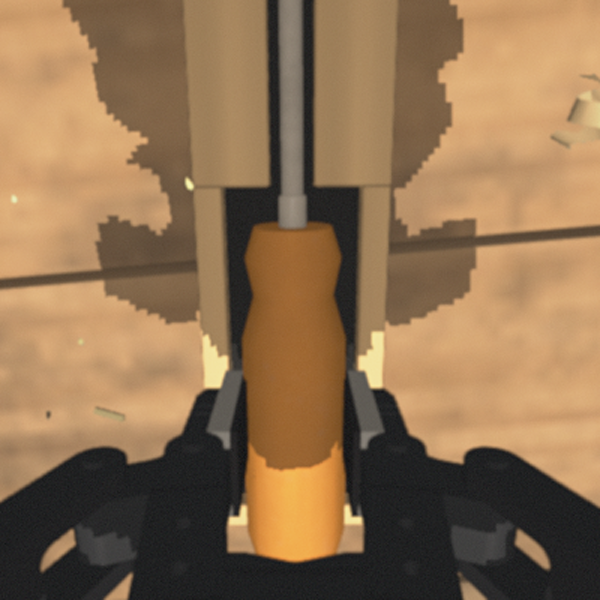

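Blade lies over the slot (crop x≈291, slot 267–315), handle within the pocket. Lower.

Emit:
play_rows([
  [8,-0.8,0.6,0,0,0,1],
  [8,0,0,0,0,0,1],
  [5,0,0,0,0,0,1],
  [3,0,0,0,0,0,1],
  [2,0,0,0,0,0,1],
  [1,0,0,0,0,0,1],
  [0,0,0,0,0,0,1],
  [0,0,0,0,0,0,1],
])

```text
clock: 30.47
eef_pos: [0.4378, 0.2968, 0.0149]
tool_rot: [0.032, 0.706, -0.032, 0.706]
ft_force: [-0.3, 0.2, -1.4]
grip_width: 0.0254
```

Emit:
play_rows([
  [1,0,0,0,0,0,1],
  [0.8,0,0,0,0,0,1],
  [0,0,0,0,0,0,1],
  [0,0,0,0,0,0,1],
])

```text
clock: 30.8
eef_pos: [0.4379, 0.2969, 0.0132]
tool_rot: [0.032, 0.706, -0.032, 0.707]
ft_force: [0.5, 0.7, -0.0]
grip_width: 0.0256
```

Emit:
play_rows([
  [0,0,0,0,0,0,-1],
  [0,0,0,0,0,0,-1],
  [0,0,0,0,0,0,-1],
  [0,0,0,0,0,0,-1],
  [0,0,0,0,0,0,-1],
  [-4,0,0,0,0,0,-1],
  [-12,0,0,0,0,0,-1],
  [-25,0,0,0,0,0,-1],
  [-35,0,0,0,0,0,-1],
  [-35,0,0,0,0,0,-1],
  [-35,0,0,0,0,0,-1],
  [-35,0,0,0,0,0,-1],
  [-15,0,10,0,0,0,-1],
  [0,0,20,0,0,0,-1],
  [0,0,20,0,0,0,-1],
  [0,0,0,0,0,0,-1],
  [0,0,0,0,0,0,-1],
])

```text
clock: 32.22
eef_pos: [0.4878, 0.2919, 0.2089]
tool_rot: [0.032, 0.707, -0.033, 0.706]
ft_force: [-1.1, -0.7, -0.1]
grip_width: 0.0858
```

Run:
```python
from h import *
w=camera("wrist"); W=cloud(w); save(w,"w11.png")
k=(abs(W[...,0]-.437)<.07)&(abs(W[...,1]-.297)<.022)&(W[...,2]>.02)&(W[...,2]<.05)
print("handle",rect(np.where(k[...,None],W,np.nan),(.437,.297),.09,.02,.05), "max",np.nanmax(W[k][:,2]))
s=camera("side"); save(s,"s11.png",(200,120,480,340),2.8)
for n in ("oil_can","glue_bottle"): print(n,[np.round(r["centre"],3) for r in pinpoint(n,s)[:1]])
W=cloud(s); print("tape",rect(W,(.584,.074),.048,.03,.1),"saw",rect(W,(.598,.219),.034,.03,.048),"block",rect(W,(.588,-.084),.075,.025,.045))
print(get_obs()["eef_pos"])
```

```text
handle (3432, array([427.5, 297.4]), array([ 27.7, 120.1]), 'short-side yaw', 85.4, 'zmed', np.float64(30.0)) max 0.035641866475737194
oil_can [array([ 0.721, -0.024, -0.007])]
glue_bottle [array([ 0.705,  0.323, -0.002])]
tape (636, array([583. ,  67.5]), array([39.2, 70.6]), 'short-side yaw', 84.7, 'zmed', np.float64(57.2)) saw (302, array([598.2, 215.2]), array([52.9, 56.8]), 'short-side yaw', -2.8, 'zmed', np.float64(43.0)) block (1351, array([588. , -88.4]), array([ 61.8, 100.1]), 'short-side yaw', 84.6, 'zmed', np.float64(34.0))
[0.48651695 0.29218919 0.20883021]
```

View pics/w11.png

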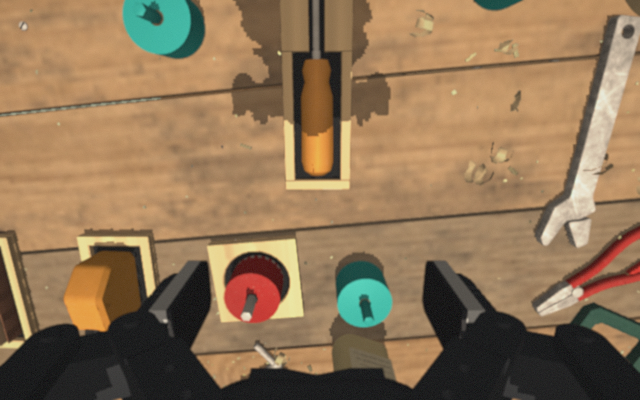

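View pics/s11.png

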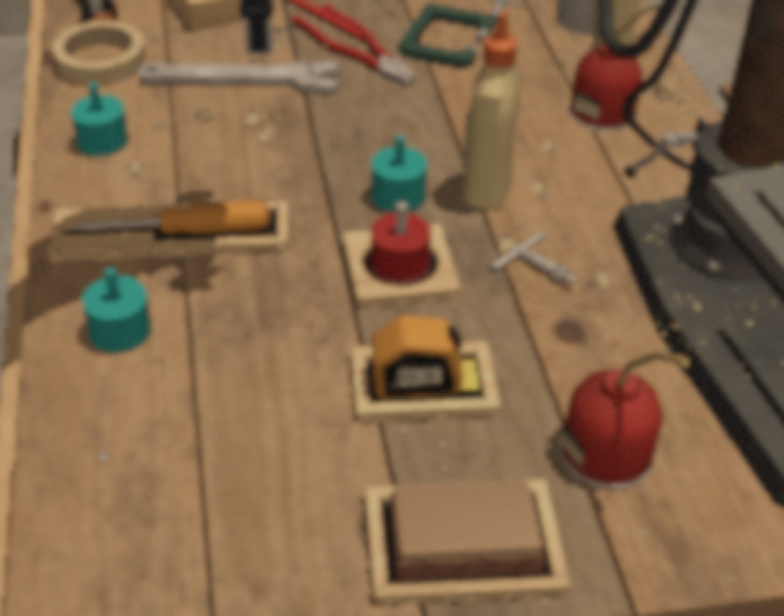

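All four are seated: the wrist view shows the driver at (317,115) in its pocket with the blade along the slot, and the side view shows the saw, tape and block inside their rims. The bystanders haven't moved.

```bash
python3 -c "
from workcell import *
print(job_done())"
```

```text
the job is handed in; nothing more can be done
None
```

I placed the red hole saw, the tape measure, the sanding block and the orange screwdriver in their matching holders, in that order. Everything is released, the gripper is open well above the bench, and I handed the job in at about 32 s on the robot clock.

- **Hole saw:** its top is at 46 mm and it is centred within 1 mm of the round holder.
- **Sanding block:** its top is at 35.6 mm and it is centred in the broad holder.
- **Tape measure:** it stands inside the narrow recess about 6 mm higher than on the bench. It measures 2–3 mm off centre across its width, which I put down to its natural 3° lean; I did not check that separately.
- **Screwdriver:** the handle is in the broad pocket and the blade lies along the slot. Its axis is within 1 mm and 1° of the holder's.
- **Bystanders:** the oil can and glue bottle are within network accuracy of where they started.

- **Camera disagreement:** the side camera read about 4 mm different in y from the wrist camera, on both things and holders, so I used the wrist camera for placing.
- **Screwdriver regrip:** my first grip on the screwdriver was too high on the handle. I opened the gripper and took it again 4 mm lower before lifting.

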